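Load the last two pots into the carrier and lock it for transport

ROBOT

A 6-joint arm with a two-finger parallel gripper is mounted at the origin on a cart in front of the work surface, level with it; the furniture and walls round the work are solid. World frame = base frame: x ahead of the robot, y to its left, z up, the work surface at z = 0. Lengths are in m, angles in rad, forces in N, time in s.
With the tool pointing down it reaches from about 0.375 to 0.975 m from the base axis. Payload 3.8 kg.
Tool frame: the origin (TCP) lies at the very end of the fingers, on their centre line; the grasp point (between the pads) lies 19 mm behind it; z points along the fingers, y is the direction in which the jaws open and shut (so a half turn about z gives the same grasp; the last joint's range is limited). The gripper opens to 85 mm and grips with 20 to 120 N. Pads are 22 mm wide; open, the fingers measure 114 mm over their backs; the gripper's body (76 mm by 85 mm) begins 54 mm behind the grasp point. The pads swing forward as they close: fully open they stand 13 mm farther back than shut.
Start: joints at [-1.176, 0.264, 1.604, -0, 1.274, -0.037], TCP at [0.282, -0.613, 0.231] pointing down, gripper open.
Joint ranges: [-2.63, 2.63], [-0.94, 2.18], [0.31, 2.57], [-1.31, 4.45], [0, 2.66], [-2.55, 2.55]. Speed limits (rad/s): [2.57, 2.57, 3.14, 3.14, 3.14, 3.14].

INTERFACE

Orientations are given as a rotation vector (axis times angle).
In Python, from workcell import bot, viewer gives the robot as it stands.
- The arm moves only by the tool jog_arm, never from a script. Its argument "motion" is a list of rows, each an object of numbers: "dx", "dy", "dz": the shift along the world's x, y, z in cm; "turn": the turn about the world's z in rad. A call has 1 to 12 rows; each row shifts and turns the commanded pose from where the row before left it; what a row does not reach is not made up. A row lasts 1/12 s, in which the tool goes at most 41.7 mm and 7.16 degrees, less where a joint would pass 70% of its speed; a pose out of reach is approached as far as the arm can. A call is refused whole if a number of a shift passes 4.17 or a number of a turn 0.125, either way. A call with a gripper value outside its range is refused whole. "fingers" is the finger opening in cm, from 0 to 8.54, set as the call begins (left out, the last holds). The fingers move at their own pace and stop on an object; "grip_force" is the grip in N (left out, the last holds). Time passes only in rows, so rows that do not move let the fingers close. It gives the time, the measured TCP pose, the force and the opening at its end, in the units of the state.
- bot.read_state(): the state, without advancing time (a new reading comes with each control period).
- viewer.read_camera(name): name is "scene" or "top"; returns (picture, depth): 420x560x3 uint8, red, green, blue; 420x560 float32, m along the optical axis (not along the pixel's ray), 0 where there is no reading.
- viewer.camera_info(name): a dict with "vertical_fov" (degrees; the focal length in pixels is half the picture's height over the tangent of half this angle, whatever the lens; pixels are square), "cx", "cy" (the principal point, pixels), "dist" ([k1, k2, p1, p2, k3] as OpenCV has them; the pictures are not rectified), "R" (3x3) and "t" (3): a world point X has camera coordinates R X + t. Camera axes: x right, y down, z forward; pixel columns grow to the right and rows downward; lengths in m; the calibration is good to about 2 mm. A picture is of the moment at which its call begins. camera_info takes no time and is no camera call.
- bot.finish_job(): hands the job in, once; it reports no verdict.
The state is a dict: "time": time; "q": joint angles; "joint_vel": joint speeds; "joint_torque": joint torques, N m; "tool_pos": TCP position; "tcp_rot": TCP orientation; "wrist_force": force on the tool from outside, world axes, zero at the start; "torque": the same for the moment, N m; "width": opening from 0.0 (shut) to 1.0 (fully open).
Only numpy, scipy, OpenCV 4.12 (cv2) and the standard library are available. Lean on these libraries where they do the work, as an engineer would, in place of code of your own. Each camera call takes 0.05 s, during which the arm holds its last target. There are 200 camera calls.

TASK

Get the paint-pot carrier ready for the van: slide its hold-down bar back by the black knob as far as it goes, stand the two small lidded pots from the open bench to the right of it, upright, in the gap between the two pots already in the carrier's front row, and slide the bar forward again, fully home against its front stops, so that it locks all four pots down. Keep every pot upright and leave the other things on the bench where they are.

Things in the scene. Friction and masses are not known exactly. Their poses are not given: they have to be found in the camera images.
- carrier: Plywood pot carrier on the bench, does not move; 156 mm deep (x) by 264 mm wide (y), 74 mm high. Origin on the bench surface under the middle of its front pot row; x points to its back (away from the robot), z up. Front row for pots, behind it a well (x 40 to 106 mm) with a brush in it, back wall 40 mm high. End cheeks with aluminium rails on top, in which a hold-down bar slides along x.
- row_mid (a point): Middle of the front row's floor: carrier frame (0, 0, 6 mm), same axes. Row inside: x -34 to +34, y -120 to +120 mm, no dividers. Its front wall and inner wall end at z = 28 mm above the bench; the end cheeks with rails at 74 mm. The four pots leave about 12 mm spare along the row in all.
- hold_bar (a joint): Hold-down bar, aluminium, 24 mm (x) by 240 mm (y). Value in m: 0 = home against the front stops, over the middle of the pot row; 0.080 = against the rear stops, over the brush well, the row free from above. Stiff (about 3 N), stays where left. Underside 62 mm above the bench, 4 mm above a 52 mm pot standing on the row's floor; a pot not fully down blocks it.
- knob (a point): Middle of the black fluted round knob on the middle of the bar, at x = joint value, y = 0, z = 82 mm in the carrier's frame. Knob diameter 28 mm, from z = 72 to 92 mm; the bar's top is at z = 68 mm, a 5 mm lip on its rear edge reaches 73 mm.
- pot_narrow: Small whitish round pot with a grey lid with blue paint runs, standing on the bench to the right of the carrier; 52 mm diameter at the lid (body 50), 51 mm high (the lid's flat top at 50 mm). Origin: centre of its underside, z up. To be packed.
- pot_wide: Small plain whitish round pot with a whitish lid, standing on the bench to the right of the carrier; 58 mm diameter at the lid (body 56), 52 mm high. Origin: centre of its underside, z up. To be packed.
- packed_plain: Pot already in the carrier's front row, at one end of it: same as pot_wide (58 mm diameter, 52 mm high). Origin: centre of its underside.
- packed_squat: Pot already in the carrier's front row, at the other end: 60 mm diameter, 46 mm high, grey lid with red paint runs. Origin: centre of its underside.
- tape_roll: Bystander: roll of masking tape lying flat, 98 mm diameter, 25 mm high. Origin: centre of its underside.
- tube_full: Bystander: red paint tube lying down, 47 x 156 x 32 mm. Origin: centre of its underside.
- filling_knife: Bystander: filling knife with an orange handle, 190 x 76 x 18 mm, lying down. Origin: centre of its underside.
- tube_used: Bystander: used paint tube, 29 x 82 x 16 mm, lying down. Origin: centre of its underside.
- tin: Bystander: metal paint tin, 78 mm diameter, 77 mm high, stands upright. Origin: centre of its underside.
- lead_pencil: Bystander: pencil lying down, 112 mm long, 7 mm thick. Origin: middle of its underside.

How it is judged:
On the way, in this order (a step that is already met when the one before it is completed fails the run):
1. the bar is slid back to its rear stops (value of joint hold_bar above 0.075 m), for 0.1 s.
2. both pots stand upright on the floor of the row, released (x of pot_narrow in the frame of carrier between -0.014 and 0.014 m and y of pot_narrow in the frame of carrier between -0.098 and 0.098 m and z of pot_narrow in the frame of carrier between 0.003 and 0.009 m and angle between each of pot_narrow, pot_wide's own z axis and vertical below 0.06 rad and x of pot_wide in the frame of carrier between -0.014 and 0.014 m and y of pot_wide in the frame of carrier between -0.098 and 0.098 m and z of pot_wide in the frame of carrier between 0.003 and 0.009 m and contact force between each of pot_narrow, pot_wide and the fingers below 0.1 N), for 0.1 s.
At the end, for the whole second after the job is handed in: The bar is home (within 3 mm of its front stops), and all four pots stand at rest, upright (within 0.06 rad) on the floor of the carrier's front row (within 3 mm in height) (value of joint hold_bar below 0.003 m and x of pot_narrow in the frame of carrier between -0.014 and 0.014 m and y of pot_narrow in the frame of carrier between -0.098 and 0.098 m and z of pot_narrow in the frame of carrier between 0.003 and 0.009 m and angle between each of pot_narrow, pot_wide, packed_plain, packed_squat's own z axis and vertical below 0.06 rad and x of pot_wide in the frame of carrier between -0.014 and 0.014 m and y of pot_wide in the frame of carrier between -0.098 and 0.098 m and z of pot_wide in the frame of carrier between 0.003 and 0.009 m and x of packed_plain in the frame of carrier between -0.014 and 0.014 m and y of packed_plain in the frame of carrier between -0.098 and 0.098 m and z of packed_plain in the frame of carrier between 0.003 and 0.009 m and x of packed_squat in the frame of carrier between -0.014 and 0.014 m and y of packed_squat in the frame of carrier between -0.098 and 0.098 m and z of packed_squat in the frame of carrier between 0.003 and 0.009 m and linear speed of each of pot_narrow, pot_wide, packed_plain, packed_squat below 0.02 m/s); the robot touches nothing.
It fails at once if a pot tips over (more than 0.6 rad) (angle between any of pot_narrow, pot_wide, packed_plain, packed_squat's own z axis and vertical above 0.6 rad).
It fails at once if another thing on the bench is shifted by more than 30 mm (distance of any of tape_roll, tube_full, filling_knife, tube_used, tin, lead_pencil from where it was at the start of the episode above 0.03 m).
It also fails if it takes over 72 s, if anything falls off the work surface, if the arm or the gripper's body presses on something with over 40 N, if the wrist force passes 120 N, or if a joint passes its speed limit or range.

## Working session

There is one attempt and no reset: what is moved stays moved. The work goes in short steps, Python scripts to look and compute and a tool call to move; the robot and the scene stay as the last step left them, time stands still between calls to the robot, and variables do not carry over. Pictures are saved under pics/ and viewed, about 8 in all and at most 12, crops included, and the job is handed in when it is done.

Besides the shell and the picture viewer there is one more tool, called after ">>>" as a command line: name --argument value ..., lists and objects as JSON in quotes. jog_arm: Moves the arm, as the interface text tells. Its arguments: {"type":"object","properties":{"motion":{"type":"array"},"fingers":{"type":"number"},"grip_force":{"type":"number"}},"required":["motion"]}

```bash
mkdir -p pics; cat > h.py <<'E'
import numpy as np, cv2
from workcell import bot, viewer
def K(n):
    c=viewer.camera_info(n); f=210/np.tan(np.radians(c["vertical_fov"])/2)
    return np.array([[f,0,c["cx"]],[0,f,c["cy"]],[0,0,1.]]),np.array(c["dist"],float),np.array(c["R"]),np.array(c["t"])
def ray(n,uv,z):
    k,d,R,t=K(n); p=cv2.undistortPoints(np.array(uv,float).reshape(-1,1,2),k,d).reshape(-1,2)
    D=np.c_[p,np.ones(len(p))]@R; o=-R.T@t
    return o+D*((z-o[2])/D[:,2])[:,None]
def proj(n,X):
    k,d,R,t=K(n); return cv2.projectPoints(np.array(X,float).reshape(-1,1,3),cv2.Rodrigues(R)[0],t,k,d)[0].reshape(-1,2)
def cloud(n,dep):
    k,d,R,t=K(n); v,u=np.mgrid[:420,:560]
    p=cv2.undistortPoints(np.dstack([u,v]).reshape(-1,1,2).astype(float),k,d).reshape(-1,2)
    return ((np.c_[p,np.ones(len(p))]*dep.reshape(-1,1)-t)@R).reshape(420,560,3)
def snap(n,name):
    im,dep=viewer.read_camera(n); cv2.imwrite(f"pics/{name}.png",im[...,::-1]); np.save(f"pics/{name}.npy",dep); return im,dep
E
python3 - <<'E'
from h import *
for n in("top","scene"):
    snap(n,n+"0"); k,d,R,t=K(n); print(n,k[0,0],-R.T@t,R[2])
s=bot.read_state();print(s["time"],s["tool_pos"],s["tcp_rot"],s["width"])
E
```

```text
top 451.3950663935445 [ 0.39486538 -0.07676872  1.27284616] [ 0.05324825  0.01433585 -0.9984784 ]
scene 400.32410050450505 [-0.28170332 -0.73049638  0.6165422 ] [ 0.66838401  0.5850012  -0.45938698]
0.1 [ 0.28224391 -0.6124091   0.23006735] [-3.06665175e+00 -6.72654679e-01  5.67534318e-04] 1.001845872061901
```

View pics/top0.png

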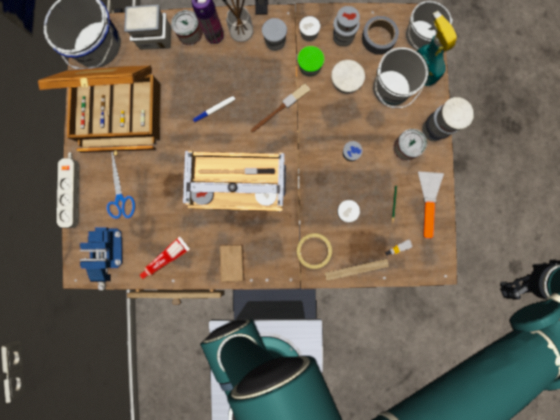

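View pics/scene0.png

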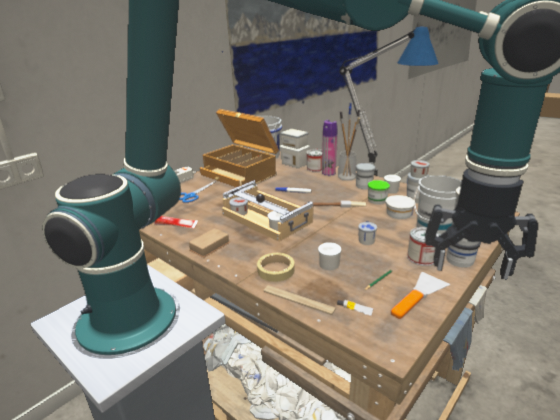

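The top view shows the carrier at about (235,181) px, with the knob at (233,187). The blue-run pot is at (353,151) and the plain pot at (348,211). The squat pot is at the left end of the row (203,197) and the packed plain pot at the right end (264,199). Next I measure these.

```bash
python3 - <<'E'
from h import *
im=cv2.imread("pics/top0.png"); dep=np.load("pics/top0.npy"); P=cloud("top",dep)
for nm,(u,v) in dict(narrow=(353,151),wide=(348,211)).items():
    w=np.s_[v-22:v+22,u-22:u+22]; q=P[w].reshape(-1,3)
    m=(q[:,2]>.042)&(q[:,2]<.065); c,r=cv2.minEnclosingCircle(q[m][:,:2].astype(np.float32)); print(nm,m.sum(),np.median(q[m][:,2]),q[m].mean(0),c,r)
q=P[140:225,170:300].reshape(-1,3); near=q
m=(q[:,2]>.015)&(q[:,2]<.11); print("carrier rect",cv2.minAreaRect(q[m][:,:2].astype(np.float32)))
m=(q[:,2]>.066)&(q[:,2]<.08); print("rails/bar",m.sum(),cv2.minAreaRect(q[m][:,:2].astype(np.float32)))
m=(q[:,2]>.086)&(q[:,2]<.1); print("knob",m.sum(),q[m].mean(0),np.ptp(q[m],0))
z=ray("top",[(233,187)],.092);print("knobray",z)
c=im[140:225,170:300]; cv2.imwrite("pics/c0.png",cv2.resize(c,None,fx=6,fy=6,interpolation=cv2.INTER_CUBIC))
E
```

```text
narrow 288 0.049804678340492965 [ 0.61913196 -0.25036133  0.04972363] (0.6197206377983093, -0.25045716762542725) 0.02683032862842083
wide 365 0.051711910030261335 [ 0.45220968 -0.23416317  0.05187276] (0.4521176218986511, -0.2344277799129486) 0.029550213366746902
carrier rect ((0.5414690971374512, 0.0734453797340393), (0.2750276029109955, 0.1574753224849701), 87.17489624023438)
rails/bar 921 ((0.5458657741546631, 0.0757114514708519), (0.26952773332595825, 0.14022661745548248), 87.41342163085938)
knob 72 [0.51900361 0.077299   0.09133891] [0.02401723 0.02465864 0.01019477]
knobray [[0.51863134 0.07304833 0.092     ]]
```

View pics/c0.png

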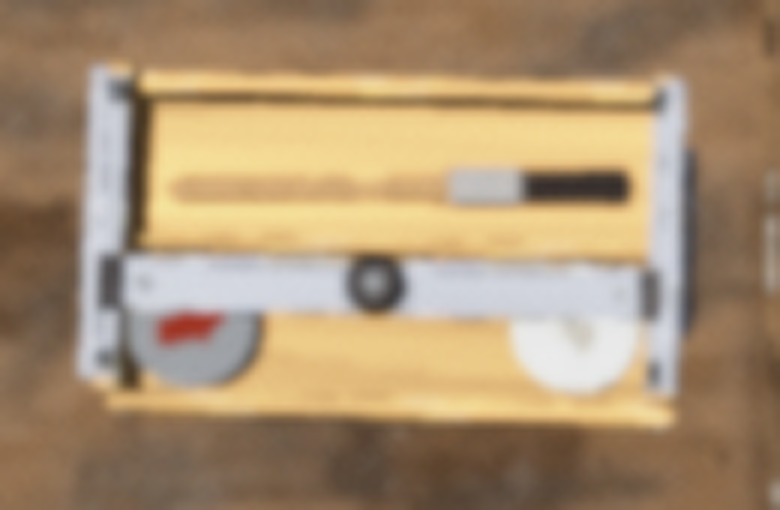

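The crop shows the bar just behind the pots' centres, with the knob at crop (376,283), the squat pot around (197,330) and the plain pot around (575,335). I still need the carrier frame and the gap.

```bash
python3 - <<'E'
from h import *
im=cv2.imread("pics/top0.png"); P=cloud("top",np.load("pics/top0.npy"))
def crop(l): return [(170+(a+.5)/6-.5,140+(b+.5)/6-.5) for a,b in l]
# rails top z=.074: left outer front/back, right
r=ray("top",crop([(80,376),(93,66),(674,394),(686,82)]),.074); print("rail corners LF LB RF RB",r.round(4))
fw=ray("top",crop([(108,405),(672,420)]),.028); print("front wall",fw.round(4))
bar=ray("top",crop([(125,307),(640,318),(120,258),(645,268)]),.068); print("bar F,F,B,B",bar.round(4))
print("knob",ray("top",crop([(376,283)]),.092))
sq=ray("top",crop([(132,330),(262,330),(197,387)]),.051); print("sq L R front",sq.round(4))
pl=ray("top",crop([(511,335),(637,335),(575,394)]),.057); print("pl",pl.round(4))
Q=P[140:225,170:300]
for h0,h1,n in((.0455,.0545,"squat"),(.0545,.061,"plain")):
  for s in (0,1):
    q=Q[:,:50] if s==0 else Q[:,80:]
    q=q.reshape(-1,3);m=(q[:,2]>h0)&(q[:,2]<h1);q=q[m]
    if len(q)>20: print(n,s,len(q),q.min(0).round(4),q.max(0).round(4))
q=Q.reshape(-1,3); m=(q[:,2]>.072)&(q[:,2]<.079)
for s in(1,-1):
    a=q[m&(s*(q[:,1]-.075)>.118)]; 
    rc=cv2.minAreaRect(a[:,:2].astype(np.float32)); print("rail",s,len(a),rc, a.mean(0))
E
```

```text
rail corners LF LB RF RB [[ 0.482   0.2115  0.074 ]
 [ 0.6225  0.2057  0.074 ]
 [ 0.4694 -0.0549  0.074 ]
 [ 0.6091 -0.0624  0.074 ]]
front wall [[ 0.4715  0.2094  0.028 ]
 [ 0.4603 -0.053   0.028 ]]
bar F,F,B,B [[ 0.5132  0.1922  0.068 ]
 [ 0.504  -0.0401  0.068 ]
 [ 0.5355  0.1945  0.068 ]
 [ 0.5264 -0.0427  0.068 ]]
knob [[0.51933154 0.07503237 0.092     ]]
sq L R front [[0.5043 0.1928 0.051 ]
 [0.5032 0.1327 0.051 ]
 [0.4777 0.1628 0.051 ]]
pl [[ 0.4983  0.0185  0.057 ]
 [ 0.4973 -0.0383  0.057 ]
 [ 0.4712 -0.01    0.057 ]]
squat 0 254 [0.4778 0.136  0.0456] [0.6226 0.2106 0.0543]
squat 1 40 [ 0.466  -0.0646  0.0455] [0.607  0.0181 0.0544]
plain 0 115 [0.478  0.1437 0.0546] [0.6242 0.2095 0.0609]
plain 1 246 [ 0.4657 -0.058   0.0546] [0.6135 0.0177 0.061 ]
rail 1 114 ((0.5518651604652405, 0.20147457718849182), (0.015747955068945885, 0.13930894434452057), 87.427490234375) [0.54590532 0.20429341 0.07440954]
rail -1 120 ((0.5400831699371338, -0.052155882120132446), (0.011494318023324013, 0.14022983610630035), 87.54302978515625) [ 0.54192017 -0.053968    0.07469484]
```

```bash
python3 - <<'E'
from h import *
s=bot.read_state(); R=cv2.Rodrigues(np.array(s["tcp_rot"]))[0]; print(R.round(3)); y=R[:,1]; a=np.arctan2(y[1],y[0])
for k in(-np.pi,0,np.pi): print("turn needed",-.0436-a+k, "q6", s["q"])
E
```

```text
[[ 0.908  0.419 -0.001]
 [ 0.419 -0.908  0.002]
 [ 0.    -0.002 -1.   ]]
turn needed -2.0462472976221893 q6 [-1.17587379e+00  2.64677242e-01  1.60527367e+00  6.99512549e-06
  1.27370933e+00 -3.69304051e-02]
turn needed 1.095345355967604 q6 [-1.17587379e+00  2.64677242e-01  1.60527367e+00  6.99512549e-06
  1.27370933e+00 -3.69304051e-02]
turn needed 4.236938009557397 q6 [-1.17587379e+00  2.64677242e-01  1.60527367e+00  6.99512549e-06
  1.27370933e+00 -3.69304051e-02]
```

>>> jog_arm --motion '[{"dx": 1.2, "dy": 3.4, "turn": 0.12}, {"dx": 1.2, "dy": 3.4, "turn": 0.12}, {"dx": 1.2, "dy": 3.4, "turn": 0.12}, {"dx": 1.2, "dy": 3.4, "turn": 0.12}, {"dx": 1.2, "dy": 3.4, "turn": 0.12}, {"dx": 1.2, "dy": 3.4, "turn": 0.12}, {"dx": 1.2, "dy": 3.4, "turn": 0.12}, {"dx": 1.2, "dy": 3.4, "turn": 0.12}, {"dx": 1.2, "dy": 3.4, "turn": 0.12}, {"dx": 1.2, "dy": 3.4, "turn": 0.015}, {"dx": 1.2, "dy": 3.4}, {"dx": 1.2, "dy": 3.4}]' --fingers 5.5

```text
validation failed for argument at $.mo...
```

>>> jog_arm --motion '[{"dx": 1.2, "dy": 3.4}, {"dx": 1.2, "dy": 3.4}, {"dx": 1.2, "dy": 3.4}, {"dx": 1.2, "dy": 3.4}, {"dx": 1.2, "dy": 3.4}, {"dx": 1.2, "dy": 3.4}, {"dx": 1.2, "dy": 3.4}, {"dx": 0.9, "dy": 3.4}, {"dy": 0.8}, {"dz": 0}]'

```text
validation failed for argument at $.mo...
```

>>> jog_arm --motion '[{"dx": 1.2, "dy": 3.4, "dz": 0.0, "turn": 0.12}, {"dx": 1.2, "dy": 3.4, "dz": 0.0, "turn": 0.12}, {"dx": 1.2, "dy": 3.4, "dz": 0.0, "turn": 0.12}, {"dx": 1.2, "dy": 3.4, "dz": 0.0, "turn": 0.12}, {"dx": 1.2, "dy": 3.4, "dz": 0.0, "turn": 0.12}, {"dx": 1.2, "dy": 3.4, "dz": 0.0, "turn": 0.12}, {"dx": 1.2, "dy": 3.4, "dz": 0.0, "turn": 0.12}, {"dx": 1.2, "dy": 3.4, "dz": 0.0, "turn": 0.12}, {"dx": 1.2, "dy": 3.4, "dz": 0.0, "turn": 0.12}, {"dx": 1.2, "dy": 3.4, "dz": 0.0, "turn": 0.015}, {"dx": 1.2, "dy": 3.4, "dz": 0.0, "turn": 0.0}, {"dx": 1.2, "dy": 3.4, "dz": 0.0, "turn": 0.0}]' --fingers 5.5

```text
time: 1.1
tool_pos: [0.4264, -0.2032, 0.2309]
tcp_rot: [-2.27, -2.172, 0.0]
wrist_force: [0.2, 0.4, -0.5]
width: 0.648
```

>>> jog_arm --motion '[{"dx": 1.2, "dy": 3.4, "dz": 0.0, "turn": 0.0}, {"dx": 1.2, "dy": 3.4, "dz": 0.0, "turn": 0.0}, {"dx": 1.2, "dy": 3.4, "dz": 0.0, "turn": 0.0}, {"dx": 1.2, "dy": 3.4, "dz": 0.0, "turn": 0.0}, {"dx": 1.2, "dy": 3.4, "dz": 0.0, "turn": 0.0}, {"dx": 1.2, "dy": 3.4, "dz": 0.0, "turn": 0.0}, {"dx": 1.2, "dy": 3.4, "dz": -2.0, "turn": 0.0}, {"dx": 0.9, "dy": 3.4, "dz": -3.0, "turn": 0.0}, {"dx": 0.0, "dy": 0.7, "dz": -3.0, "turn": 0.0}, {"dx": 0.0, "dy": 0.0, "dz": -3.0, "turn": 0.0}, {"dx": 0.0, "dy": 0.0, "dz": 0.0, "turn": 0.0}, {"dx": 0.0, "dy": 0.0, "dz": 0.0, "turn": 0.0}]'

```text
time: 2.1
tool_pos: [0.5163, 0.0706, 0.1221]
tcp_rot: [-2.267, -2.17, 0.007]
wrist_force: [0.4, 0.1, 0.7]
width: 0.646
```

```bash
python3 - <<'E'
from h import *
im,d=snap("scene","s1"); cv2.imwrite("pics/s1c.png",cv2.resize(im[90:270,180:360,::-1],None,fx=3.3,fy=3.3,interpolation=cv2.INTER_CUBIC))
E
```

```text
(no output)
```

View pics/s1c.png

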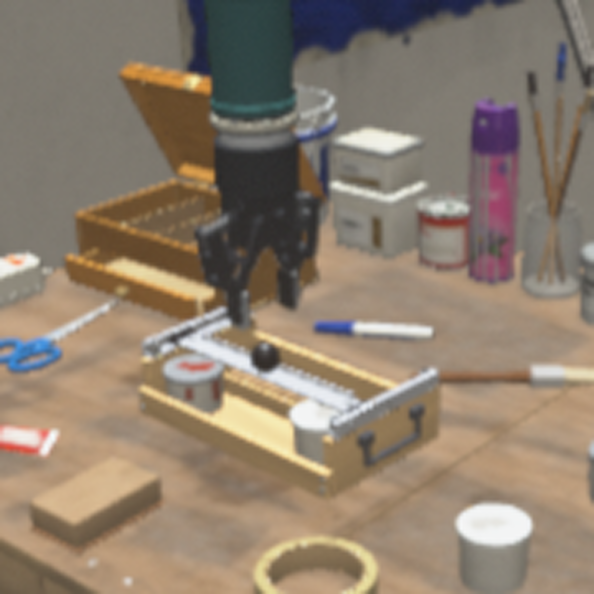

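The gripper hangs above the bar with the knob (crop 265,355) under the gap between its fingers. I lower it to straddle the knob.

>>> jog_arm --motion '[{"dx": 0.0, "dy": 0.0, "dz": -1.5, "turn": 0.0}, {"dx": 0.0, "dy": 0.0, "dz": -1.5, "turn": 0.0}, {"dx": 0.0, "dy": 0.0, "dz": -1.2, "turn": 0.0}, {"dx": 0.0, "dy": 0.0, "dz": 0.0, "turn": 0.0}, {"dx": 0.0, "dy": 0.0, "dz": 0.0, "turn": 0.0}, {"dx": 0.0, "dy": 0.0, "dz": 0.0, "turn": 0.0}]'

```text
time: 2.65
tool_pos: [0.5197, 0.0704, 0.0837]
tcp_rot: [2.269, 2.17, 0.003]
wrist_force: [0.0, -0.1, 0.2]
width: 0.644
```

>>> jog_arm --motion '[{"dx": 0.0, "dy": 0.0, "dz": -0.5, "turn": 0.0}, {"dx": 0.0, "dy": 0.0, "dz": 0.0, "turn": 0.0}, {"dx": 0.8, "dy": -0.03, "dz": 0.0, "turn": 0.0}, {"dx": 0.8, "dy": -0.03, "dz": 0.0, "turn": 0.0}, {"dx": 0.8, "dy": -0.03, "dz": 0.0, "turn": 0.0}, {"dx": 0.8, "dy": -0.03, "dz": 0.0, "turn": 0.0}, {"dx": 0.8, "dy": -0.03, "dz": 0.0, "turn": 0.0}, {"dx": 0.8, "dy": -0.03, "dz": 0.0, "turn": 0.0}, {"dx": 0.8, "dy": -0.03, "dz": 0.0, "turn": 0.0}, {"dx": 0.8, "dy": -0.03, "dz": 0.0, "turn": 0.0}, {"dx": 0.0, "dy": 0.0, "dz": 0.0, "turn": 0.0}, {"dx": 0.0, "dy": 0.0, "dz": 0.0, "turn": 0.0}]'

```text
time: 3.65
tool_pos: [0.5841, 0.0683, 0.0773]
tcp_rot: [2.269, 2.171, 0.003]
wrist_force: [0.1, 1.5, 0.7]
width: 0.647
```

>>> jog_arm --motion '[{"dx": 0.4, "dy": -0.02, "dz": 0.0, "turn": 0.0}, {"dx": 0.4, "dy": -0.02, "dz": 0.0, "turn": 0.0}, {"dx": 0.4, "dy": -0.02, "dz": 0.0, "turn": 0.0}, {"dx": 0.4, "dy": -0.02, "dz": 0.0, "turn": 0.0}, {"dx": 0.0, "dy": 0.0, "dz": 0.0, "turn": 0.0}, {"dx": 0.0, "dy": 0.0, "dz": 0.0, "turn": 0.0}]'

```text
time: 4.15
tool_pos: [0.5992, 0.0675, 0.0772]
tcp_rot: [2.269, 2.172, 0.001]
wrist_force: [-0.7, 0.4, 0.9]
width: 0.647
```

```bash
cat >> h.py <<'E'
def knob(name):
    im,d=snap("top",name); P=cloud("top",d)[120:225,170:300].reshape(-1,3); return P,im
E
python3 - <<'E'
from h import *
im,d=snap("top","t2"); im2,d2=snap("scene","s2")
cv2.imwrite("pics/t2c.png",np.hstack([cv2.resize(im[135:225,175:295,::-1],(400,300),interpolation=cv2.INTER_CUBIC),cv2.resize(im2[165:255,205:325,::-1],(400,300),interpolation=cv2.INTER_CUBIC)]))
print(bot.read_state()["wrist_force"])
E
```

```text
[ 0.79115922  0.28052428 -0.08199581]
```

View pics/t2c.png

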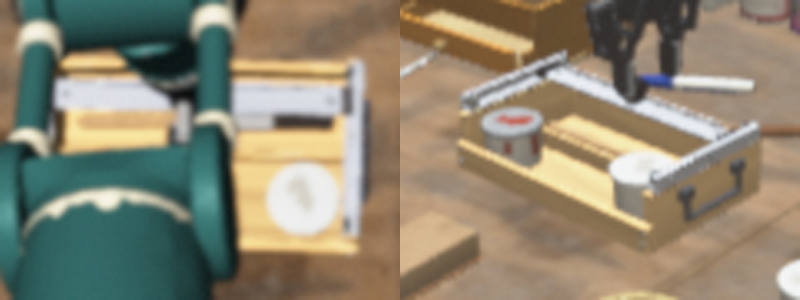

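The bar is over the well and close to the rear stops, at crop y≈95. No stop force shows yet, so I keep pushing until one does.

>>> jog_arm --motion '[{"dx": 0.3, "dy": -0.01, "dz": 0.0, "turn": 0.0}, {"dx": 0.3, "dy": -0.01, "dz": 0.0, "turn": 0.0}, {"dx": 0.0, "dy": 0.0, "dz": 0.0, "turn": 0.0}]'

```text
time: 4.5
tool_pos: [0.6011, 0.0672, 0.0767]
tcp_rot: [-2.266, -2.168, 0.01]
wrist_force: [-11.4, -0.2, 7.4]
width: 0.643
```

>>> jog_arm --motion '[{"dx": 0.3, "dy": -0.01, "dz": 0.0, "turn": 0.0}, {"dx": 0.3, "dy": -0.01, "dz": 0.0, "turn": 0.0}, {"dx": 0.0, "dy": 0.0, "dz": 0.0, "turn": 0.0}]'

```text
time: 4.75
tool_pos: [0.6014, 0.0671, 0.076]
tcp_rot: [-2.259, -2.162, 0.024]
wrist_force: [-24.2, 1.2, 17.9]
width: 0.646
```

>>> jog_arm --motion '[{"dx": -0.8, "dy": 0.0, "dz": 0.0, "turn": 0.0}, {"dx": -1.0, "dy": 0.0, "dz": 0.3, "turn": 0.0}, {"dx": 0.0, "dy": 0.0, "dz": 0.0, "turn": 0.0}, {"dx": 0.0, "dy": 0.0, "dz": 2.0, "turn": 0.0}, {"dx": 0.0, "dy": 0.0, "dz": 3.0, "turn": 0.0}, {"dx": 0.0, "dy": 0.0, "dz": 3.0, "turn": 0.0}, {"dx": -1.4, "dy": -3.0, "dz": 0.0, "turn": 0.0}, {"dx": -1.4, "dy": -3.0, "dz": 0.0, "turn": 0.0}, {"dx": -1.4, "dy": -3.0, "dz": 0.0, "turn": 0.0}, {"dx": -1.4, "dy": -3.0, "dz": 0.0, "turn": 0.0}, {"dx": -1.4, "dy": -3.0, "dz": 0.0, "turn": 0.0}, {"dx": -1.4, "dy": -3.0, "dz": 0.0, "turn": 0.0}]' --fingers 8.5

```text
time: 5.75
tool_pos: [0.5089, -0.1147, 0.1612]
tcp_rot: [2.267, 2.17, 0.002]
wrist_force: [0.8, 0.1, -0.3]
width: 0.992
```

>>> jog_arm --motion '[{"dx": -1.4, "dy": -3.0, "dz": 0.0, "turn": 0.0}, {"dx": -1.4, "dy": -3.0, "dz": 0.0, "turn": 0.0}, {"dx": -1.4, "dy": -3.0, "dz": 0.0, "turn": 0.0}, {"dx": -1.4, "dy": -2.9, "dz": 0.0, "turn": 0.0}, {"dx": 0.0, "dy": 0.0, "dz": 0.0, "turn": 0.0}, {"dx": 0.0, "dy": 0.0, "dz": 0.0, "turn": 0.0}, {"dx": 0.0, "dy": 0.0, "dz": 0.0, "turn": 0.0}]'

```text
time: 6.33
tool_pos: [0.4532, -0.2323, 0.1607]
tcp_rot: [2.27, 2.17, 0.001]
wrist_force: [0.1, 0.2, 0.0]
width: 0.995
```

```bash
python3 - <<'E'
from h import *
im,d=snap("top","t3"); print(bot.read_state()["tool_pos"])
cv2.imwrite("pics/t3c.png",cv2.resize(im[120:230,170:370,::-1],(800,440),interpolation=cv2.INTER_CUBIC))
E
```

```text
[ 0.45333405 -0.23171996  0.16061235]
```

View pics/t3c.png

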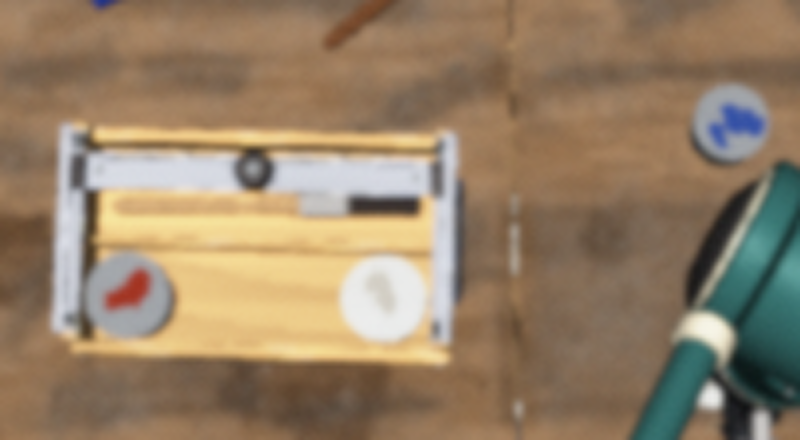

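The bar is against its rear stops and the row is clear. The squat pot is at crop (128,294) and the plain pot at (384,297). I measure both.

```bash
python3 - <<'E'
from h import *
im=cv2.imread("pics/t3.png"); P=cloud("top",np.load("pics/t3.npy"))
cr=lambda l:[(170+(a+.5)/4-.5,120+(b+.5)/4-.5) for a,b in l]
print("knob",ray("top",cr([(254,169)]),.092)[0])
O=np.array([.508,.0765]);a=-.0436;ex=np.array([np.cos(a),np.sin(a)]);ey=np.array([-ex[1],ex[0]])
for n,uv,z in(("squat",(128,294),.052),("plain",(384,297),.058)):
    c=ray("top",cr([uv]),z)[0]; q=P.reshape(-1,3); q=q[(np.hypot(*(q[:,:2]-c[:2]).T)<.033)&(abs(q[:,2]-z)<.006)]
    c2,r=cv2.minEnclosingCircle(q[:,:2].astype(np.float32)); 
    for w in(c[:2],q[:,:2].mean(0),np.array(c2)): print(n,w.round(4),"carrier",((w-O)@ex).round(4),((w-O)@ey).round(4),r,np.median(q[:,2]))
for y in(-60,-40,-20,0,20,40,60): print(y,(O+ey*y/1000).round(4))
E
```

```text
knob [0.58552252 0.07224581 0.092     ]
squat [0.5077 0.1647] carrier -0.0042 0.0881 0.03159491345286369 0.049387914718555775
squat [0.5064 0.1658] carrier -0.0055 0.0892 0.03159491345286369 0.049387914718555775
squat [0.5066 0.1663] carrier -0.0053 0.0896 0.03159491345286369 0.049387914718555775
plain [ 0.5019 -0.0111] carrier -0.0023 -0.0877 0.031183570623397827 0.057403769521886736
plain [ 0.5003 -0.0107] carrier -0.0039 -0.0874 0.031183570623397827 0.057403769521886736
plain [ 0.4994 -0.012 ] carrier -0.0047 -0.0888 0.031183570623397827 0.057403769521886736
-60 [0.5054 0.0166]
-40 [0.5063 0.0365]
-20 [0.5071 0.0565]
0 [0.508  0.0765]
20 [0.5089 0.0965]
40 [0.5097 0.1165]
60 [0.5106 0.1364]
```

>>> jog_arm --motion '[{"dx": -0.1, "dy": -0.25, "dz": -3.0, "turn": 0.0}, {"dx": 0.0, "dy": 0.0, "dz": -3.0, "turn": 0.0}, {"dx": 0.0, "dy": 0.0, "dz": -3.0, "turn": 0.0}, {"dx": 0.0, "dy": 0.0, "dz": -2.0, "turn": 0.0}, {"dx": 0.0, "dy": 0.0, "dz": -1.5, "turn": 0.0}, {"dx": 0.0, "dy": 0.0, "dz": -1.0, "turn": 0.0}, {"dx": 0.0, "dy": 0.0, "dz": 0.0, "turn": 0.0}, {"dx": 0.0, "dy": 0.0, "dz": 0.0, "turn": 0.0}, {"dx": 0.0, "dy": 0.0, "dz": 0.0, "turn": 0.0}]'

```text
time: 7.13
tool_pos: [0.4529, -0.2346, 0.0264]
tcp_rot: [2.267, 2.172, 0.001]
wrist_force: [0.4, 0.5, -0.1]
width: 0.998
```

>>> jog_arm --motion '[{"dx": 0.0, "dy": 0.0, "dz": 0.0, "turn": 0.0}, {"dx": 0.0, "dy": 0.0, "dz": 0.0, "turn": 0.0}, {"dx": 0.0, "dy": 0.0, "dz": 0.0, "turn": 0.0}, {"dx": 0.0, "dy": 0.0, "dz": 0.0, "turn": 0.0}, {"dx": 0.0, "dy": 0.0, "dz": 0.0, "turn": 0.0}, {"dx": 0.0, "dy": 0.0, "dz": 0.0, "turn": 0.0}, {"dx": 0.0, "dy": 0.0, "dz": 0.0, "turn": 0.0}, {"dx": 0.0, "dy": 0.0, "dz": 0.0, "turn": 0.0}]' --fingers 4.5 --grip_force 30

```text
time: 7.8
tool_pos: [0.4527, -0.2351, 0.0269]
tcp_rot: [2.268, 2.17, 0.001]
wrist_force: [-0.7, 1.4, 6.4]
width: 0.652
```

>>> jog_arm --motion '[{"dx": 0.0, "dy": 0.0, "dz": 1.0, "turn": 0.0}, {"dx": 0.0, "dy": 0.0, "dz": 2.0, "turn": 0.0}, {"dx": 0.0, "dy": 0.0, "dz": 2.0, "turn": 0.0}, {"dx": 0.0, "dy": 0.0, "dz": 2.0, "turn": 0.0}, {"dx": 0.0, "dy": 0.0, "dz": 2.0, "turn": 0.0}, {"dx": 0.0, "dy": 0.0, "dz": 1.0, "turn": 0.0}, {"dx": 0.0, "dy": 0.0, "dz": 0.0, "turn": 0.0}, {"dx": 0.0, "dy": 0.0, "dz": 0.0, "turn": 0.0}]'

```text
time: 8.47
tool_pos: [0.4519, -0.2347, 0.1258]
tcp_rot: [2.269, 2.171, 0.001]
wrist_force: [-0.3, -1.1, -1.2]
width: 0.652
```

>>> jog_arm --motion '[{"dx": 0.6, "dy": 2.0, "dz": 0.5, "turn": 0.0}, {"dx": 0.6, "dy": 3.0, "dz": 0.0, "turn": 0.0}, {"dx": 0.6, "dy": 3.0, "dz": 0.0, "turn": 0.0}, {"dx": 0.6, "dy": 3.0, "dz": 0.0, "turn": 0.0}, {"dx": 0.6, "dy": 3.0, "dz": 0.0, "turn": 0.0}, {"dx": 0.6, "dy": 3.0, "dz": 0.0, "turn": 0.0}, {"dx": 0.6, "dy": 3.0, "dz": 0.0, "turn": 0.0}, {"dx": 0.6, "dy": 3.0, "dz": 0.0, "turn": 0.0}, {"dx": 0.5, "dy": 3.0, "dz": 0.0, "turn": 0.0}, {"dx": 0.0, "dy": 2.5, "dz": 0.0, "turn": 0.0}, {"dx": 0.0, "dy": 0.0, "dz": 0.0, "turn": 0.0}, {"dx": 0.0, "dy": 0.0, "dz": 0.0, "turn": 0.0}]'

```text
time: 9.47
tool_pos: [0.5031, 0.0515, 0.1283]
tcp_rot: [-2.265, -2.174, 0.005]
wrist_force: [0.1, 0.7, -1.1]
width: 0.652
```

>>> jog_arm --motion '[{"dx": 0.0, "dy": 0.0, "dz": 0.0, "turn": 0.0}, {"dx": 0.0, "dy": 0.0, "dz": 0.0, "turn": 0.0}]'

```text
time: 9.63
tool_pos: [0.5039, 0.0496, 0.1293]
tcp_rot: [-2.27, -2.171, 0.002]
wrist_force: [0.1, -0.7, -0.2]
width: 0.654
```

```bash
python3 - <<'E'
from h import *
im2,d2=snap("scene","s4"); print(bot.read_state()["tool_pos"])
cv2.imwrite("pics/s4c.png",cv2.resize(im2[140:260,200:340,::-1],(700,600),interpolation=cv2.INTER_CUBIC))
E
```

```text
[0.50410195 0.04945691 0.12958379]
```

View pics/s4c.png

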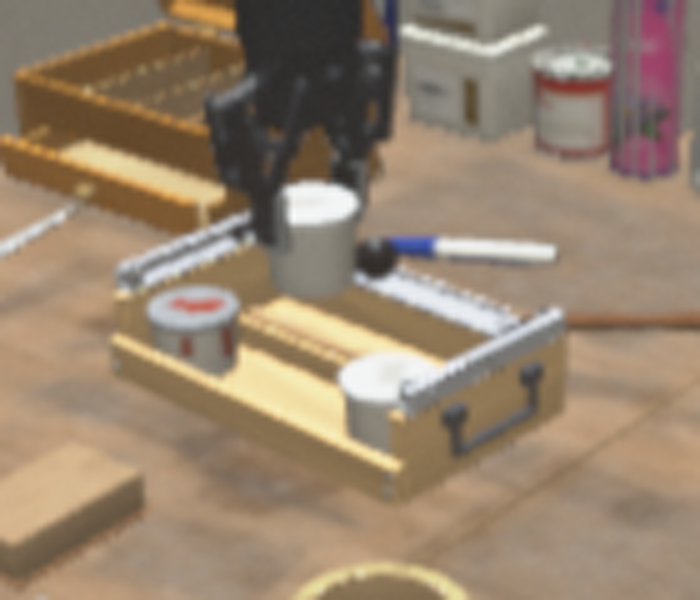

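The wide pot is held upright over the row, with its lid centre at about crop (318,205). I check where the pot sits in the grip.

```bash
python3 - <<'E'
from h import *
P=cloud("scene",np.load("pics/s4.npy")); q=P[172:200,245:278].reshape(-1,3)
for z in(.153,.155,.157): print(z,ray("scene",[(200+318.5/5-.5,140+205.5/5-.5)],z)[0])
m=(abs(q[:,0]-.505)<.035)&(abs(q[:,1]-.05)<.035)&(q[:,2]>.148)&(q[:,2]<.165); print(m.sum(),np.median(q[m],0))
for n,X in(("lid",[.5045,.0495,.155]),): print((proj("scene",[X])-[200,140]+.5)*5)
E
```

```text
0.153 [0.50722467 0.04393038 0.153     ]
0.155 [0.50382076 0.04058904 0.155     ]
0.157 [0.50041685 0.03724769 0.157     ]
156 [0.50947465 0.03953259 0.15531515]
[[308.40116029 201.62551179]]
```

Views and TCP agree within about 4 mm along the row, and there are tens of mm to spare on the squat side. I bias left, lower the pot, then slide it right.

>>> jog_arm --motion '[{"dx": 0.2, "dy": 1.0, "dz": 0.0, "turn": 0.0}, {"dx": 0.0, "dy": 0.0, "dz": -2.0, "turn": 0.0}, {"dx": 0.0, "dy": 0.0, "dz": -2.0, "turn": 0.0}, {"dx": 0.0, "dy": 0.0, "dz": -2.0, "turn": 0.0}, {"dx": 0.0, "dy": 0.0, "dz": -1.5, "turn": 0.0}, {"dx": 0.0, "dy": 0.0, "dz": -1.0, "turn": 0.0}, {"dx": 0.0, "dy": 0.0, "dz": -0.7, "turn": 0.0}, {"dx": 0.0, "dy": 0.0, "dz": 0.0, "turn": 0.0}, {"dx": 0.0, "dy": 0.0, "dz": 0.0, "turn": 0.0}, {"dx": 0.0, "dy": 0.0, "dz": 0.0, "turn": 0.0}]'

```text
time: 10.52
tool_pos: [0.5076, 0.0605, 0.0392]
tcp_rot: [2.269, 2.171, 0.002]
wrist_force: [0.1, -0.7, 0.1]
width: 0.651
```

>>> jog_arm --motion '[{"dx": 0.0, "dy": 0.0, "dz": -0.3, "turn": 0.0}, {"dx": 0.0, "dy": 0.0, "dz": -0.2, "turn": 0.0}, {"dx": 0.0, "dy": 0.0, "dz": 0.0, "turn": 0.0}, {"dx": 0.0, "dy": 0.0, "dz": 0.0, "turn": 0.0}]'

```text
time: 10.85
tool_pos: [0.5066, 0.0605, 0.0334]
tcp_rot: [2.27, 2.172, 0.0]
wrist_force: [-0.1, 0.5, -1.1]
width: 0.654
```

>>> jog_arm --motion '[{"dx": 0.0, "dy": 0.0, "dz": -0.15, "turn": 0.0}, {"dx": 0.0, "dy": 0.0, "dz": 0.0, "turn": 0.0}, {"dx": 0.0, "dy": -0.3, "dz": 0.0, "turn": 0.0}, {"dx": 0.0, "dy": -0.3, "dz": 0.0, "turn": 0.0}, {"dx": 0.0, "dy": -0.2, "dz": 0.0, "turn": 0.0}, {"dx": 0.0, "dy": -0.2, "dz": 0.0, "turn": 0.0}, {"dx": 0.0, "dy": 0.0, "dz": 0.0, "turn": 0.0}, {"dx": 0.0, "dy": 0.0, "dz": 0.0, "turn": 0.0}]'

```text
time: 11.52
tool_pos: [0.508, 0.0508, 0.033]
tcp_rot: [2.269, 2.171, 0.004]
wrist_force: [0.4, 2.1, 6.0]
width: 0.654
```

```bash
python3 - <<'E'
from h import *
im2,d2=snap("scene","s5"); s=bot.read_state(); print(s["tool_pos"],s["wrist_force"])
cv2.imwrite("pics/s5c.png",cv2.resize(im2[175:245,210:320,::-1],(792,504),interpolation=cv2.INTER_CUBIC))
E
```

```text
[0.50800503 0.05075587 0.03293512] [-0.2781514   1.79664409  6.70614706]
```

View pics/s5c.png

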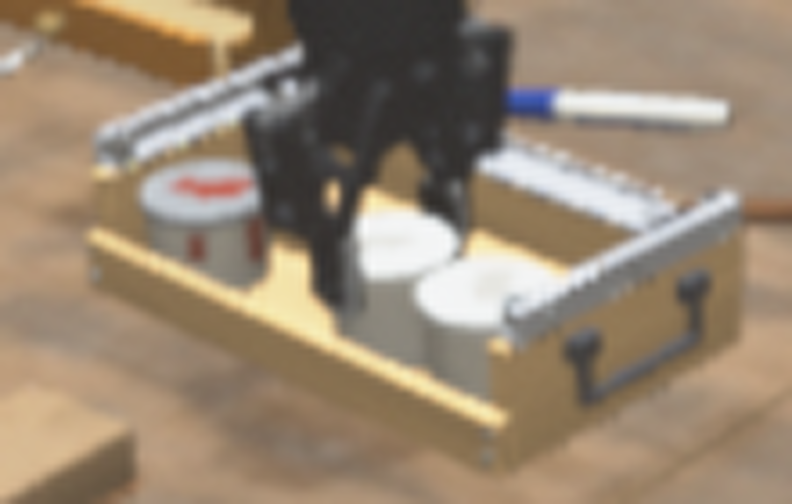

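The wide pot stands on the floor (contact about 6 N) next to the packed plain pot. I nudge it a bit further right and release.

>>> jog_arm --motion '[{"dx": 0.0, "dy": -0.2, "dz": 0.05, "turn": 0.0}, {"dx": 0.0, "dy": -0.2, "dz": 0.0, "turn": 0.0}, {"dx": 0.0, "dy": 0.0, "dz": 0.0, "turn": 0.0}, {"dx": 0.0, "dy": 0.0, "dz": 0.0, "turn": 0.0}]'

```text
time: 11.9
tool_pos: [0.5076, 0.0469, 0.0331]
tcp_rot: [2.27, 2.171, 0.003]
wrist_force: [-0.7, 3.9, 6.0]
width: 0.652
```

>>> jog_arm --motion '[{"dx": 0.0, "dy": 0.0, "dz": 0.0, "turn": 0.0}, {"dx": 0.0, "dy": 0.0, "dz": 0.0, "turn": 0.0}, {"dx": 0.0, "dy": 0.0, "dz": 0.0, "turn": 0.0}, {"dx": 0.0, "dy": 0.0, "dz": 0.0, "turn": 0.0}, {"dx": 0.0, "dy": 0.0, "dz": 0.5, "turn": 0.0}, {"dx": 0.0, "dy": 0.0, "dz": 1.5, "turn": 0.0}, {"dx": 0.0, "dy": 0.0, "dz": 3.0, "turn": 0.0}, {"dx": 0.0, "dy": 0.0, "dz": 3.0, "turn": 0.0}, {"dx": 0.0, "dy": 0.0, "dz": 3.0, "turn": 0.0}]' --fingers 7.8

```text
time: 12.65
tool_pos: [0.5059, 0.0464, 0.1431]
tcp_rot: [-2.269, -2.171, 0.002]
wrist_force: [0.4, 0.5, 0.2]
width: 0.912
```

>>> jog_arm --motion '[{"dx": 1.0, "dy": -2.5, "dz": 1.0, "turn": 0.0}, {"dx": 1.0, "dy": -2.8, "dz": 0.0, "turn": 0.0}, {"dx": 1.0, "dy": -2.8, "dz": 0.0, "turn": 0.0}, {"dx": 1.0, "dy": -2.8, "dz": 0.0, "turn": 0.0}, {"dx": 1.0, "dy": -2.8, "dz": 0.0, "turn": 0.0}, {"dx": 1.0, "dy": -2.8, "dz": 0.0, "turn": 0.0}, {"dx": 1.0, "dy": -2.8, "dz": 0.0, "turn": 0.0}, {"dx": 1.0, "dy": -2.8, "dz": 0.0, "turn": 0.0}, {"dx": 1.0, "dy": -2.8, "dz": 0.0, "turn": 0.0}, {"dx": 1.1, "dy": -2.8, "dz": 0.0, "turn": 0.0}, {"dx": 1.1, "dy": -2.0, "dz": 0.0, "turn": 0.0}, {"dx": 0.0, "dy": 0.0, "dz": 0.0, "turn": 0.0}]'

```text
time: 13.65
tool_pos: [0.6201, -0.2549, 0.1525]
tcp_rot: [2.271, 2.167, -0.0]
wrist_force: [-0.0, -0.5, -0.9]
width: 0.912
```

>>> jog_arm --motion '[{"dx": 0.0, "dy": 0.0, "dz": 0.0, "turn": 0.0}, {"dx": 0.0, "dy": 0.0, "dz": 0.0, "turn": 0.0}]' --fingers 8.5

```text
time: 13.82
tool_pos: [0.618, -0.25, 0.1518]
tcp_rot: [-2.269, -2.171, 0.0]
wrist_force: [-0.3, -0.3, -0.2]
width: 0.994
```

```bash
python3 - <<'E'
from h import *
im,d=snap("top","t6"); print(bot.read_state()["tool_pos"])
cv2.imwrite("pics/t6c.png",cv2.resize(im[140:225,170:300,::-1],None,fx=6,fy=6,interpolation=cv2.INTER_CUBIC))
P=cloud("top",d); q=P[150:225,170:300].reshape(-1,3); print(np.percentile(q[(q[:,2]>.045)&(q[:,2]<.062)&(abs(q[:,1]-.046)<.025)&(abs(q[:,0]-.507)<.025)][:,2],[5,50,95]))
E
```

```text
[ 0.617938   -0.24955355  0.15191079]
[0.05306336 0.05751514 0.06097885]
```

View pics/t6c.png

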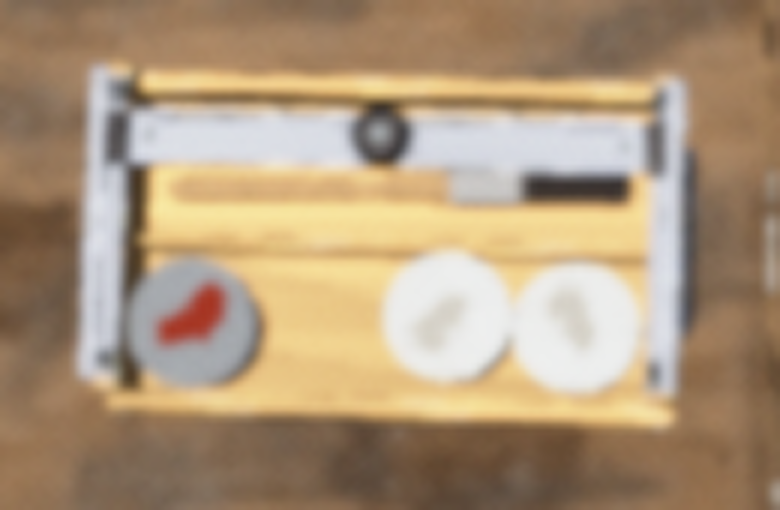

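The wide pot stands beside the packed plain one, lid at 57.5 mm (58 expected). The remaining gap runs from crop x≈262 to 384. I compute it, and the offset between TCP and pot.

```bash
python3 - <<'E'
from h import *
cr=lambda l:[(170+(a+.5)/6-.5,140+(b+.5)/6-.5) for a,b in l]
print("squat L R",ray("top",cr([(130,322),(262,322)]),.051).round(4))
print("wide L R c",ray("top",cr([(383,317),(511,317),(447,317)]),.057).round(4))
print("plain",ray("top",cr([(513,327),(638,327),(576,327)]),.057).round(4))
im=cv2.imread("pics/t3.png"); 
# narrow pot lid in t6 occluded; use first pic
g=cv2.imread("pics/top0.png"); hs=cv2.cvtColor(g,cv2.COLOR_BGR2HSV)[130:172,332:374]
m=((hs[...,1]<50)|((hs[...,0]>100)&(hs[...,0]<130)&(hs[...,1]>80))).astype(np.uint8); c=max(cv2.findContours(m,0,1)[0],key=cv2.contourArea)
(x,y),r=cv2.minEnclosingCircle(c); print(x+332,y+130,r,ray("top",[(x+332,y+130)],.05),r*1.22/451)
E
```

```text
squat L R [[0.508  0.1937 0.051 ]
 [0.5068 0.1327 0.051 ]]
wide L R c [[0.5075 0.0765 0.057 ]
 [0.5065 0.0184 0.057 ]
 [0.507  0.0474 0.057 ]]
plain [[ 0.5019  0.0176  0.057 ]
 [ 0.5009 -0.0388  0.057 ]
 [ 0.5014 -0.0109  0.057 ]]
352.0099334716797 150.2880802154541 10.167750358581543 [[ 0.61874186 -0.24901835  0.05      ]] 0.02750477924050883
```

The gap is 56.7 mm for the 52 mm pot, which is tight. Before packing the second pot I widen it by nudging the neighbours outward with shut fingers.

>>> jog_arm --motion '[{"dx": -1.0, "dy": 3.2, "dz": 0.0, "turn": 0.0}, {"dx": -1.0, "dy": 3.2, "dz": 0.0, "turn": 0.0}, {"dx": -1.0, "dy": 3.2, "dz": 0.0, "turn": 0.0}, {"dx": -1.0, "dy": 3.2, "dz": 0.0, "turn": 0.0}, {"dx": -1.0, "dy": 3.2, "dz": 0.0, "turn": 0.0}, {"dx": -1.0, "dy": 3.2, "dz": 0.0, "turn": 0.0}, {"dx": -1.0, "dy": 3.2, "dz": 0.0, "turn": 0.0}, {"dx": -1.0, "dy": 3.2, "dz": 0.0, "turn": 0.0}, {"dx": -1.0, "dy": 3.2, "dz": 0.0, "turn": 0.0}, {"dx": -1.0, "dy": 3.2, "dz": 0.0, "turn": 0.0}, {"dx": -1.1, "dy": 3.5, "dz": 0.0, "turn": 0.0}, {"dx": 0.0, "dy": 0.0, "dz": 0.0, "turn": 0.0}]' --fingers 0

```text
time: 14.87
tool_pos: [0.5043, 0.1103, 0.1523]
tcp_rot: [-2.261, -2.176, -0.001]
wrist_force: [-0.2, -0.1, 0.1]
width: -0.003
```

>>> jog_arm --motion '[{"dx": 0.0, "dy": 0.0, "dz": -2.0, "turn": 0.0}, {"dx": 0.0, "dy": 0.0, "dz": -2.0, "turn": 0.0}, {"dx": 0.0, "dy": 0.0, "dz": -2.0, "turn": 0.0}, {"dx": 0.0, "dy": 0.0, "dz": 0.0, "turn": 0.0}, {"dx": 0.0, "dy": 0.0, "dz": 0.0, "turn": 0.0}]'

```text
time: 15.28
tool_pos: [0.5057, 0.1047, 0.0913]
tcp_rot: [-2.267, -2.172, 0.004]
wrist_force: [-0.5, 0.2, 0.0]
width: 0.001
```

>>> jog_arm --motion '[{"dx": 0.0, "dy": 0.0, "dz": -2.0, "turn": 0.0}, {"dx": 0.0, "dy": 0.0, "dz": -2.0, "turn": 0.0}, {"dx": 0.0, "dy": 0.0, "dz": -1.4, "turn": 0.0}, {"dx": 0.0, "dy": 0.0, "dz": 0.0, "turn": 0.0}, {"dx": 0.0, "dy": 0.8, "dz": 0.0, "turn": 0.0}, {"dx": 0.0, "dy": 0.5, "dz": 0.0, "turn": 0.0}, {"dx": 0.0, "dy": 0.3, "dz": 0.0, "turn": 0.0}, {"dx": 0.0, "dy": 0.2, "dz": 0.0, "turn": 0.0}, {"dx": 0.0, "dy": 0.2, "dz": 0.0, "turn": 0.0}, {"dx": 0.0, "dy": 0.0, "dz": 0.0, "turn": 0.0}, {"dx": 0.0, "dy": 0.0, "dz": 0.0, "turn": 0.0}]'

```text
time: 16.2
tool_pos: [0.5078, 0.1247, 0.0386]
tcp_rot: [2.269, 2.172, 0.001]
wrist_force: [-0.3, 0.0, 0.3]
width: 0.001
```

>>> jog_arm --motion '[{"dx": 0.0, "dy": -1.0, "dz": 0.0, "turn": 0.0}, {"dx": 0.0, "dy": -1.0, "dz": 0.0, "turn": 0.0}, {"dx": 0.0, "dy": -1.0, "dz": 0.0, "turn": 0.0}, {"dx": 0.0, "dy": -0.4, "dz": 0.0, "turn": 0.0}, {"dx": 0.0, "dy": -0.3, "dz": 0.0, "turn": 0.0}, {"dx": 0.0, "dy": -0.2, "dz": 0.0, "turn": 0.0}, {"dx": 0.0, "dy": -0.2, "dz": 0.0, "turn": 0.0}, {"dx": 0.0, "dy": 0.0, "dz": 0.0, "turn": 0.0}, {"dx": 0.0, "dy": 0.0, "dz": 0.0, "turn": 0.0}]'

```text
time: 16.95
tool_pos: [0.5076, 0.0834, 0.0382]
tcp_rot: [2.27, 2.172, -0.0]
wrist_force: [0.5, 0.6, 0.7]
width: -0.001
```

Now I retract, go back over the narrow pot, and re-measure the row with the arm clear.

>>> jog_arm --motion '[{"dx": 0.0, "dy": 1.5, "dz": 0.0, "turn": 0.0}, {"dx": 0.0, "dy": 0.0, "dz": 0.0, "turn": 0.0}, {"dx": 0.0, "dy": 0.0, "dz": 3.0, "turn": 0.0}, {"dx": 0.0, "dy": 0.0, "dz": 4.0, "turn": 0.0}, {"dx": 0.0, "dy": 0.0, "dz": 4.0, "turn": 0.0}, {"dx": 1.1, "dy": -3.5, "dz": 0.0, "turn": 0.0}, {"dx": 1.0, "dy": -3.5, "dz": 0.0, "turn": 0.0}, {"dx": 1.0, "dy": -3.5, "dz": 0.0, "turn": 0.0}, {"dx": 1.0, "dy": -3.5, "dz": 0.0, "turn": 0.0}, {"dx": 1.0, "dy": -3.5, "dz": 0.0, "turn": 0.0}, {"dx": 1.0, "dy": -3.5, "dz": 0.0, "turn": 0.0}, {"dx": 1.0, "dy": -3.5, "dz": 0.0, "turn": 0.0}]'

```text
time: 17.95
tool_pos: [0.5787, -0.1483, 0.1483]
tcp_rot: [2.269, 2.173, -0.0]
wrist_force: [1.2, 1.5, 0.1]
width: 0.0
```

>>> jog_arm --motion '[{"dx": 1.0, "dy": -3.5, "dz": 0.0, "turn": 0.0}, {"dx": 1.0, "dy": -3.5, "dz": 0.0, "turn": 0.0}, {"dx": 1.0, "dy": -3.3, "dz": 0.0, "turn": 0.0}, {"dx": 1.0, "dy": 0.0, "dz": 0.0, "turn": 0.0}, {"dx": 0.0, "dy": 0.0, "dz": 0.0, "turn": 0.0}, {"dx": 0.0, "dy": 0.0, "dz": 0.0, "turn": 0.0}, {"dx": 0.0, "dy": 0.0, "dz": 0.0, "turn": 0.0}]' --fingers 8.5

```text
time: 18.53
tool_pos: [0.6179, -0.2482, 0.1477]
tcp_rot: [-2.267, -2.172, 0.001]
wrist_force: [-0.2, -0.1, -0.1]
width: 0.974
```

```bash
python3 - <<'E'
from h import *
im,d=snap("top","t7"); print(bot.read_state()["tool_pos"])
cv2.imwrite("pics/t7c.png",cv2.resize(im[140:225,170:300,::-1],None,fx=6,fy=6,interpolation=cv2.INTER_CUBIC))
E
```

```text
[ 0.61792747 -0.24798391  0.14788406]
```

View pics/t7c.png

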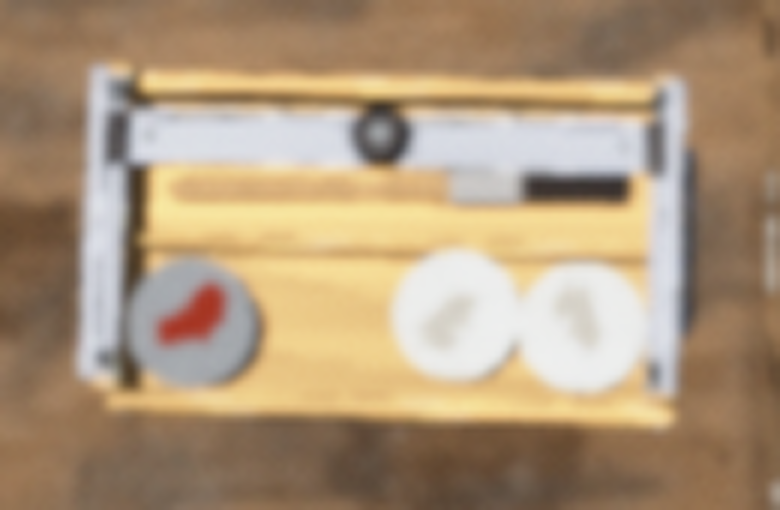

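The right-hand pots moved about 4 mm. The gap is now 131 crop px, about 60.5 mm, centred at y ≈ 0.1025. Next is the narrow pot's grasp.

>>> jog_arm --motion '[{"dx": 0.1, "dy": -0.15, "dz": -2.5, "turn": 0.0}, {"dx": 0.0, "dy": 0.0, "dz": -3.0, "turn": 0.0}, {"dx": 0.0, "dy": 0.0, "dz": -3.0, "turn": 0.0}, {"dx": 0.0, "dy": 0.0, "dz": -2.0, "turn": 0.0}, {"dx": 0.0, "dy": 0.0, "dz": -1.0, "turn": 0.0}, {"dx": 0.0, "dy": 0.0, "dz": -0.7, "turn": 0.0}, {"dx": 0.0, "dy": 0.0, "dz": 0.0, "turn": 0.0}, {"dx": 0.0, "dy": 0.0, "dz": 0.0, "turn": 0.0}, {"dx": 0.0, "dy": 0.0, "dz": 0.0, "turn": 0.0}]'

```text
time: 19.33
tool_pos: [0.6211, -0.2514, 0.0283]
tcp_rot: [2.267, 2.17, 0.002]
wrist_force: [-0.0, -0.2, 0.0]
width: 0.995
```

>>> jog_arm --motion '[{"dx": 0.0, "dy": 0.0, "dz": 0.0, "turn": 0.0}, {"dx": 0.0, "dy": 0.0, "dz": 0.0, "turn": 0.0}, {"dx": 0.0, "dy": 0.0, "dz": 0.0, "turn": 0.0}, {"dx": 0.0, "dy": 0.0, "dz": 0.0, "turn": 0.0}, {"dx": 0.0, "dy": 0.0, "dz": 0.0, "turn": 0.0}, {"dx": 0.0, "dy": 0.0, "dz": 0.0, "turn": 0.0}, {"dx": 0.0, "dy": 0.0, "dz": 0.0, "turn": 0.0}, {"dx": 0.0, "dy": 0.0, "dz": 0.0, "turn": 0.0}]' --fingers 4.0 --grip_force 30

```text
time: 20.0
tool_pos: [0.6203, -0.2514, 0.0277]
tcp_rot: [2.269, 2.171, 0.001]
wrist_force: [-1.2, 0.1, 5.0]
width: 0.579
```

>>> jog_arm --motion '[{"dx": 0.0, "dy": 0.0, "dz": 1.0, "turn": 0.0}, {"dx": 0.0, "dy": 0.0, "dz": 2.0, "turn": 0.0}, {"dx": 0.0, "dy": 0.0, "dz": 2.5, "turn": 0.0}, {"dx": 0.0, "dy": 0.0, "dz": 2.5, "turn": 0.0}, {"dx": 0.0, "dy": 0.0, "dz": 2.5, "turn": 0.0}, {"dx": 0.0, "dy": 0.0, "dz": 1.0, "turn": 0.0}, {"dx": 0.0, "dy": 0.0, "dz": 0.0, "turn": 0.0}, {"dx": 0.0, "dy": 0.0, "dz": 0.0, "turn": 0.0}]'

```text
time: 20.67
tool_pos: [0.6197, -0.2511, 0.1414]
tcp_rot: [2.269, 2.171, 0.0]
wrist_force: [-0.6, -0.0, -1.1]
width: 0.579
```

>>> jog_arm --motion '[{"dx": -1.0, "dy": 2.5, "dz": 0.3, "turn": 0.0}, {"dx": -1.0, "dy": 3.2, "dz": 0.0, "turn": 0.0}, {"dx": -1.0, "dy": 3.2, "dz": 0.0, "turn": 0.0}, {"dx": -1.0, "dy": 3.2, "dz": 0.0, "turn": 0.0}, {"dx": -1.0, "dy": 3.2, "dz": 0.0, "turn": 0.0}, {"dx": -1.0, "dy": 3.2, "dz": 0.0, "turn": 0.0}, {"dx": -1.0, "dy": 3.2, "dz": 0.0, "turn": 0.0}, {"dx": -1.0, "dy": 3.2, "dz": 0.0, "turn": 0.0}, {"dx": -1.0, "dy": 3.2, "dz": 0.0, "turn": 0.0}, {"dx": -1.0, "dy": 3.2, "dz": 0.0, "turn": 0.0}, {"dx": -1.2, "dy": 3.0, "dz": 0.0, "turn": 0.0}, {"dx": 0.0, "dy": 0.9, "dz": 0.0, "turn": 0.0}]'

```text
time: 21.67
tool_pos: [0.5032, 0.104, 0.1412]
tcp_rot: [-2.263, -2.171, 0.007]
wrist_force: [-0.3, -1.2, -0.8]
width: 0.581
```

>>> jog_arm --motion '[{"dx": 0.0, "dy": 0.0, "dz": 0.0, "turn": 0.0}, {"dx": 0.0, "dy": 0.0, "dz": -2.0, "turn": 0.0}, {"dx": 0.0, "dy": 0.0, "dz": -2.0, "turn": 0.0}, {"dx": 0.0, "dy": 0.0, "dz": 0.0, "turn": 0.0}, {"dx": 0.0, "dy": 0.0, "dz": 0.0, "turn": 0.0}, {"dx": 0.0, "dy": 0.0, "dz": 0.0, "turn": 0.0}]'

```text
time: 22.17
tool_pos: [0.5078, 0.1001, 0.1041]
tcp_rot: [-2.271, -2.171, 0.001]
wrist_force: [0.5, 0.1, -1.3]
width: 0.581
```

```bash
python3 - <<'E'
from h import *
im2,d2=snap("scene","s8"); s=bot.read_state(); T=s["tool_pos"]; print(T,s["wrist_force"])
cv2.imwrite("pics/s8c.png",cv2.resize(im2[165:245,210:310,::-1],(750,600),interpolation=cv2.INTER_CUBIC))
print((proj("scene",[[T[0],T[1],T[2]-.0277+.05]])-[210,165]+.5)*7.5)
E
```

```text
[0.50846715 0.10034804 0.10488183] [-0.09674409  0.2287273  -1.09082182]
[[308.38325356 145.39325827]]
```

View pics/s8c.png

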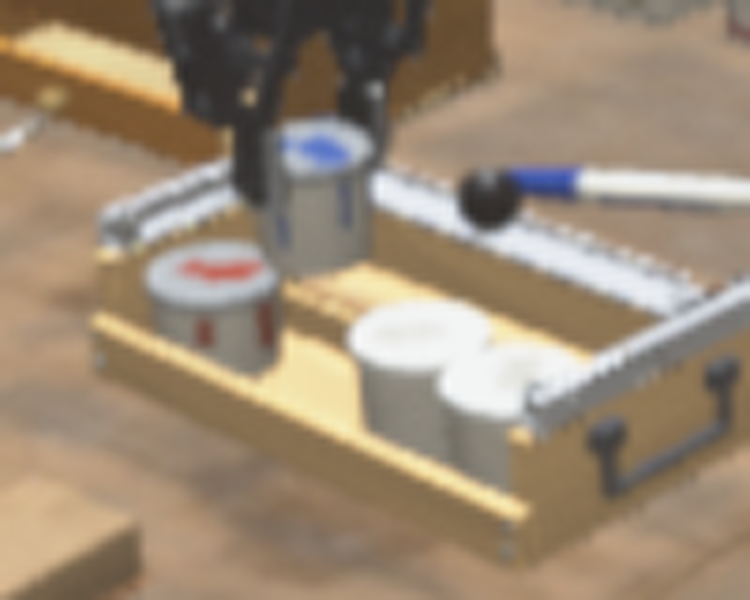

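The narrow pot is held upright over the gap, lid centre about (319,146). I use the standing pots to calibrate out the scene-view bias.

```bash
python3 - <<'E'
from h import *
p=lambda X:((proj("scene",[X])-[210,165]+.5)*7.5).round(0)[0]
print("squat",p([.507,.1632,.051]),"obs ~(213,272)"); print("wide",p([.507,.0432,.057]),"obs ~(420,335)")
E
```

```text
squat [215. 272.] obs ~(213,272)
wide [415. 337.] obs ~(420,335)
```

The estimates put the pot 1 mm left to 3 mm right of the TCP. Shifting left by 3.5 mm keeps either case inside the gap. I lower in stages and watch force.

>>> jog_arm --motion '[{"dx": -0.1, "dy": 0.35, "dz": 0.0, "turn": 0.0}, {"dx": 0.0, "dy": 0.0, "dz": -1.0, "turn": 0.0}, {"dx": 0.0, "dy": 0.0, "dz": -1.0, "turn": 0.0}, {"dx": 0.0, "dy": 0.0, "dz": -0.5, "turn": 0.0}, {"dx": 0.0, "dy": 0.0, "dz": -0.5, "turn": 0.0}, {"dx": 0.0, "dy": 0.0, "dz": 0.0, "turn": 0.0}, {"dx": 0.0, "dy": 0.0, "dz": 0.0, "turn": 0.0}, {"dx": 0.0, "dy": 0.0, "dz": 0.0, "turn": 0.0}]'

```text
time: 22.88
tool_pos: [0.5067, 0.1046, 0.0742]
tcp_rot: [2.27, 2.172, 0.0]
wrist_force: [0.6, 0.2, -0.0]
width: 0.579
```

>>> jog_arm --motion '[{"dx": 0.0, "dy": 0.0, "dz": -0.5, "turn": 0.0}, {"dx": 0.0, "dy": 0.0, "dz": -0.5, "turn": 0.0}, {"dx": 0.0, "dy": 0.0, "dz": 0.0, "turn": 0.0}, {"dx": 0.0, "dy": 0.0, "dz": 0.0, "turn": 0.0}]'

```text
time: 23.22
tool_pos: [0.5061, 0.1044, 0.0637]
tcp_rot: [-2.269, -2.172, 0.001]
wrist_force: [-0.4, 1.1, -1.5]
width: 0.579
```

Underside at about 36 mm, below the neighbours' lids, and no contact. I continue down.

>>> jog_arm --motion '[{"dx": 0.0, "dy": 0.0, "dz": -0.7, "turn": 0.0}, {"dx": 0.0, "dy": 0.0, "dz": -0.7, "turn": 0.0}, {"dx": 0.0, "dy": 0.0, "dz": -0.7, "turn": 0.0}, {"dx": 0.0, "dy": 0.0, "dz": -0.4, "turn": 0.0}, {"dx": 0.0, "dy": 0.0, "dz": 0.0, "turn": 0.0}, {"dx": 0.0, "dy": 0.0, "dz": 0.0, "turn": 0.0}, {"dx": 0.0, "dy": 0.0, "dz": 0.0, "turn": 0.0}]'

```text
time: 23.8
tool_pos: [0.5067, 0.1045, 0.0392]
tcp_rot: [-2.27, -2.172, 0.0]
wrist_force: [0.1, 0.2, -0.9]
width: 0.579
```

>>> jog_arm --motion '[{"dx": 0.0, "dy": 0.0, "dz": -0.3, "turn": 0.0}, {"dx": 0.0, "dy": 0.0, "dz": -0.2, "turn": 0.0}, {"dx": 0.0, "dy": 0.0, "dz": 0.0, "turn": 0.0}, {"dx": 0.0, "dy": 0.0, "dz": 0.0, "turn": 0.0}]'

```text
time: 24.13
tool_pos: [0.5065, 0.1045, 0.0342]
tcp_rot: [-2.27, -2.172, 0.0]
wrist_force: [0.4, 0.5, -0.8]
width: 0.579
```

>>> jog_arm --motion '[{"dx": 0.0, "dy": 0.0, "dz": -0.2, "turn": 0.0}, {"dx": 0.0, "dy": 0.0, "dz": 0.0, "turn": 0.0}, {"dx": 0.0, "dy": 0.0, "dz": 0.0, "turn": 0.0}]'

```text
time: 24.38
tool_pos: [0.5068, 0.1045, 0.0337]
tcp_rot: [-2.27, -2.172, 0.0]
wrist_force: [-4.9, -0.8, 10.0]
width: 0.577
```

Floor contact. I release, retract and look.

>>> jog_arm --motion '[{"dx": 0.0, "dy": 0.0, "dz": 0.05, "turn": 0.0}, {"dx": 0.0, "dy": 0.0, "dz": 0.0, "turn": 0.0}, {"dx": 0.0, "dy": 0.0, "dz": 0.0, "turn": 0.0}, {"dx": 0.0, "dy": 0.0, "dz": 0.0, "turn": 0.0}, {"dx": 0.0, "dy": 0.0, "dz": 0.0, "turn": 0.0}, {"dx": 0.0, "dy": 0.0, "dz": 0.5, "turn": 0.0}, {"dx": 0.0, "dy": 0.0, "dz": 1.5, "turn": 0.0}, {"dx": 0.0, "dy": 0.0, "dz": 3.0, "turn": 0.0}, {"dx": 0.0, "dy": 0.0, "dz": 3.5, "turn": 0.0}, {"dx": 0.0, "dy": 0.0, "dz": 3.5, "turn": 0.0}]' --fingers 7.3

```text
time: 25.22
tool_pos: [0.5056, 0.1043, 0.1534]
tcp_rot: [-2.269, -2.171, 0.003]
wrist_force: [1.1, -0.2, -0.6]
width: 0.86
```

>>> jog_arm --motion '[{"dx": 0.9, "dy": -3.0, "dz": 0.0, "turn": 0.0}, {"dx": 0.9, "dy": -3.0, "dz": 0.0, "turn": 0.0}, {"dx": 0.9, "dy": -3.0, "dz": 0.0, "turn": 0.0}, {"dx": 0.9, "dy": -3.0, "dz": 0.0, "turn": 0.0}, {"dx": 0.9, "dy": -3.0, "dz": 0.0, "turn": 0.0}, {"dx": 0.9, "dy": -3.0, "dz": 0.0, "turn": 0.0}, {"dx": 0.9, "dy": -3.0, "dz": 0.0, "turn": 0.0}, {"dx": 0.9, "dy": -3.0, "dz": 0.0, "turn": 0.0}, {"dx": 0.9, "dy": -3.0, "dz": 0.0, "turn": 0.0}, {"dx": 0.0, "dy": 0.0, "dz": 0.0, "turn": 0.0}, {"dx": 0.0, "dy": 0.0, "dz": 0.0, "turn": 0.0}]' --fingers 5.5

```text
time: 26.13
tool_pos: [0.5878, -0.167, 0.1528]
tcp_rot: [-2.273, -2.169, -0.0]
wrist_force: [-0.6, 0.5, 0.8]
width: 0.643
```

```bash
python3 - <<'E'
from h import *
im,d=snap("top","t9"); im2,d2=snap("scene","s9"); print(bot.read_state()["tool_pos"])
cv2.imwrite("pics/t9c.png",np.vstack([cv2.resize(im[150:220,170:300,::-1],(650,350),interpolation=cv2.INTER_CUBIC),cv2.resize(im2[190:240,210:340,::-1],(650,250),interpolation=cv2.INTER_CUBIC)]))
P=cloud("top",d).reshape(-1,3)
for n,x,y in(("squat",.507,.164),("narrow",.507,.103),("wide",.507,.043),("plain",.501,-.014)):
    q=P[(np.hypot(P[:,0]-x,P[:,1]-y)<.02)&(P[:,2]<.08)]; A=np.c_[q[:,:2]-[x,y],np.ones(len(q))]; c=np.linalg.lstsq(A,q[:,2],rcond=None)[0]; print(n,len(q),np.median(q[:,2]),"slope",c[:2])
E
```

```text
[ 0.58711372 -0.16496554  0.15251602]
squat 164 0.04899656168695555 slope [0.02371902 0.04393191]
narrow 173 0.05520502120306565 slope [-0.02629527  0.1050614 ]
wide 167 0.05746591812848007 slope [ 0.00358565 -0.00947354]
plain 171 0.05794952298630748 slope [ 0.03730651 -0.01438221]
```

View pics/t9c.png

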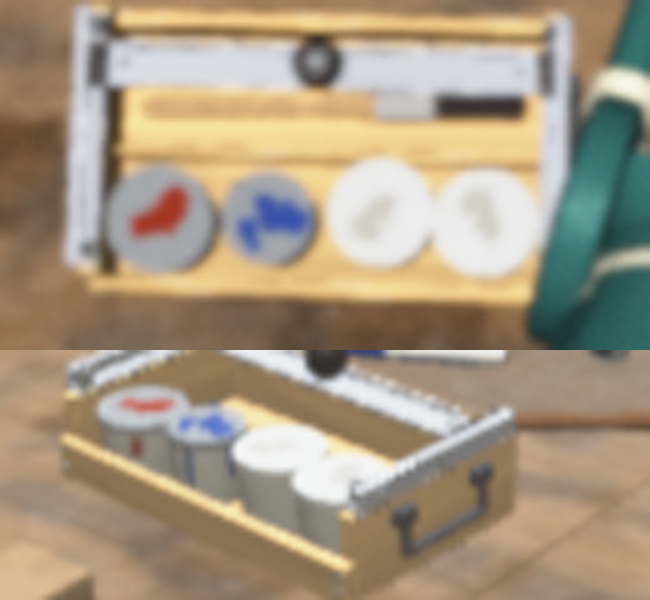

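All four pots are in the row. The narrow one, at crop (270,220), touches the squat one. Its fitted slope (0.105) needs a recheck on its true centre.

```bash
python3 - <<'E'
from h import *
c={}
for n,uv,z in(("squat",(160,218),.051),("narrow",(270,220),.056),("wide",(381,212),.058),("plain",(485,222),.058)):
    x,y,_=ray("top",[(170+(uv[0]+.5)/5-.5,150+(uv[1]+.5)/5-.5)],z)[0]; print(n,round(x,4),round(y,4))
    for cam,f in(("top","t9"),("scene","s9")):
        P=cloud(cam,np.load(f"pics/{f}.npy")).reshape(-1,3)
        q=P[(np.hypot(P[:,0]-x,P[:,1]-y)<.018)&(abs(P[:,2]-z)<.012)]; A=np.c_[q[:,:2]-[x,y],np.ones(len(q))]
        k=np.linalg.lstsq(A,q[:,2],rcond=None)[0]; r=q[:,2]-A@k; print("  ",cam,len(q),np.median(q[:,2]).round(4),k[:2].round(3),"+-",(r.std()/.009/len(q)**.5).round(3))
E
```

```text
squat 0.5076 0.1649
   top 134 0.0491 [0.032 0.045] +- 0.025
   scene 41 0.0509 [0.022 0.002] +- 0.019
narrow 0.5049 0.1035
   top 138 0.0552 [-0.02  -0.034] +- 0.021
   scene 47 0.0571 [0.093 0.066] +- 0.032
wide 0.5079 0.0426
   top 140 0.0576 [-0.005 -0.018] +- 0.022
   scene 47 0.059 [ 0.014 -0.011] +- 0.017
plain 0.5015 -0.0137
   top 136 0.0579 [0.055 0.004] +- 0.022
   scene 47 0.0591 [ 0.04  -0.017] +- 0.015
```

The top view reads all pots level within noise, at the right heights. Now I straddle the knob again.

>>> jog_arm --motion '[{"dx": 0.0, "dy": 3.5, "dz": 0.0, "turn": 0.0}, {"dx": 0.0, "dy": 3.5, "dz": 0.0, "turn": 0.0}, {"dx": 0.0, "dy": 3.5, "dz": 0.0, "turn": 0.0}, {"dx": 0.0, "dy": 3.5, "dz": 0.0, "turn": 0.0}, {"dx": 0.0, "dy": 3.5, "dz": 0.0, "turn": 0.0}, {"dx": 0.0, "dy": 3.5, "dz": 0.0, "turn": 0.0}, {"dx": 0.0, "dy": 2.7, "dz": 0.0, "turn": 0.0}, {"dx": 0.0, "dy": 0.0, "dz": -2.0, "turn": 0.0}, {"dx": 0.0, "dy": 0.0, "dz": -2.0, "turn": 0.0}, {"dx": 0.0, "dy": 0.0, "dz": 0.0, "turn": 0.0}, {"dx": 0.0, "dy": 0.0, "dz": 0.0, "turn": 0.0}, {"dx": 0.0, "dy": 0.0, "dz": 0.0, "turn": 0.0}]'

```text
time: 27.23
tool_pos: [0.5875, 0.0721, 0.1135]
tcp_rot: [2.269, 2.173, 0.001]
wrist_force: [-0.4, 1.1, 0.3]
width: 0.644
```

>>> jog_arm --motion '[{"dx": 0.0, "dy": 0.0, "dz": -1.2, "turn": 0.0}, {"dx": 0.0, "dy": 0.0, "dz": -1.2, "turn": 0.0}, {"dx": 0.0, "dy": 0.0, "dz": -1.2, "turn": 0.0}, {"dx": 0.0, "dy": 0.0, "dz": 0.0, "turn": 0.0}, {"dx": 0.0, "dy": 0.0, "dz": 0.0, "turn": 0.0}, {"dx": 0.0, "dy": 0.0, "dz": 0.0, "turn": 0.0}]'

```text
time: 27.73
tool_pos: [0.5874, 0.0713, 0.0763]
tcp_rot: [-2.27, -2.171, 0.001]
wrist_force: [0.5, -0.0, 0.6]
width: 0.644
```

>>> jog_arm --motion '[{"dx": -0.8, "dy": 0.04, "dz": 0.0, "turn": 0.0}, {"dx": -0.8, "dy": 0.04, "dz": 0.0, "turn": 0.0}, {"dx": -0.8, "dy": 0.04, "dz": 0.0, "turn": 0.0}, {"dx": -0.8, "dy": 0.04, "dz": 0.0, "turn": 0.0}, {"dx": 0.0, "dy": 0.0, "dz": 0.0, "turn": 0.0}]'

```text
time: 28.15
tool_pos: [0.554, 0.0732, 0.0771]
tcp_rot: [-2.269, -2.172, 0.0]
wrist_force: [-0.3, -0.5, 0.2]
width: 0.643
```

>>> jog_arm --motion '[{"dx": -0.6, "dy": 0.03, "dz": 0.0, "turn": 0.0}, {"dx": -0.6, "dy": 0.03, "dz": 0.0, "turn": 0.0}, {"dx": -0.6, "dy": 0.03, "dz": 0.0, "turn": 0.0}, {"dx": -0.6, "dy": 0.03, "dz": 0.0, "turn": 0.0}, {"dx": 0.0, "dy": 0.0, "dz": 0.0, "turn": 0.0}]'

```text
time: 28.57
tool_pos: [0.5303, 0.0744, 0.0769]
tcp_rot: [-2.269, -2.172, 0.001]
wrist_force: [0.5, 0.5, 1.4]
width: 0.643
```

>>> jog_arm --motion '[{"dx": -0.5, "dy": 0.02, "dz": 0.0, "turn": 0.0}, {"dx": -0.5, "dy": 0.02, "dz": 0.0, "turn": 0.0}, {"dx": -0.5, "dy": 0.02, "dz": 0.0, "turn": 0.0}, {"dx": -0.5, "dy": 0.02, "dz": 0.0, "turn": 0.0}, {"dx": -0.4, "dy": 0.02, "dz": 0.0, "turn": 0.0}, {"dx": -0.4, "dy": 0.02, "dz": 0.0, "turn": 0.0}, {"dx": 0.0, "dy": 0.0, "dz": 0.0, "turn": 0.0}, {"dx": 0.0, "dy": 0.0, "dz": 0.0, "turn": 0.0}]'

```text
time: 29.23
tool_pos: [0.5025, 0.0755, 0.0765]
tcp_rot: [-2.269, -2.171, 0.002]
wrist_force: [-0.1, 0.4, 0.3]
width: 0.642
```

>>> jog_arm --motion '[{"dx": -0.3, "dy": 0.01, "dz": 0.0, "turn": 0.0}, {"dx": -0.3, "dy": 0.01, "dz": 0.0, "turn": 0.0}, {"dx": 0.0, "dy": 0.0, "dz": 0.0, "turn": 0.0}, {"dx": 0.0, "dy": 0.0, "dz": 0.0, "turn": 0.0}]'

```text
time: 29.57
tool_pos: [0.4969, 0.0757, 0.0765]
tcp_rot: [-2.269, -2.171, 0.001]
wrist_force: [1.3, -0.4, -1.0]
width: 0.647
```

>>> jog_arm --motion '[{"dx": -0.3, "dy": 0.01, "dz": 0.0, "turn": 0.0}, {"dx": -0.3, "dy": 0.01, "dz": 0.0, "turn": 0.0}, {"dx": 0.0, "dy": 0.0, "dz": 0.0, "turn": 0.0}, {"dx": 0.0, "dy": 0.0, "dz": 0.0, "turn": 0.0}]'

```text
time: 29.9
tool_pos: [0.4916, 0.0759, 0.0767]
tcp_rot: [2.27, 2.172, 0.0]
wrist_force: [4.7, 0.1, -2.1]
width: 0.649
```

>>> jog_arm --motion '[{"dx": -0.3, "dy": 0.01, "dz": 0.0, "turn": 0.0}, {"dx": 0.0, "dy": 0.0, "dz": 0.0, "turn": 0.0}, {"dx": 0.0, "dy": 0.0, "dz": 0.0, "turn": 0.0}]'

```text
time: 30.15
tool_pos: [0.4913, 0.076, 0.0772]
tcp_rot: [2.267, 2.169, 0.007]
wrist_force: [10.7, -0.1, -7.3]
width: 0.646
```

It stops at about the position expected for home (0.494 predicted, less finger flex). I push a bit firmer, then withdraw clear for the check.

>>> jog_arm --motion '[{"dx": -0.3, "dy": 0.01, "dz": 0.0, "turn": 0.0}, {"dx": -0.2, "dy": 0.01, "dz": 0.0, "turn": 0.0}, {"dx": 0.0, "dy": 0.0, "dz": 0.0, "turn": 0.0}, {"dx": 0.0, "dy": 0.0, "dz": 0.0, "turn": 0.0}]'

```text
time: 30.48
tool_pos: [0.4908, 0.0761, 0.0785]
tcp_rot: [2.262, 2.165, 0.018]
wrist_force: [21.0, -1.1, -13.9]
width: 0.643
```

>>> jog_arm --motion '[{"dx": 0.8, "dy": 0.0, "dz": 0.0, "turn": 0.0}, {"dx": 1.2, "dy": 0.0, "dz": 0.0, "turn": 0.0}, {"dx": 0.4, "dy": 0.0, "dz": 0.0, "turn": 0.0}, {"dx": 0.0, "dy": 0.0, "dz": 0.0, "turn": 0.0}, {"dx": 0.0, "dy": 0.0, "dz": 1.5, "turn": 0.0}, {"dx": 0.0, "dy": 0.0, "dz": 3.0, "turn": 0.0}, {"dx": 0.0, "dy": 0.0, "dz": 3.0, "turn": 0.0}, {"dx": 0.0, "dy": 0.0, "dz": 2.0, "turn": 0.0}, {"dx": 0.8, "dy": -3.0, "dz": 0.0, "turn": 0.0}, {"dx": 0.8, "dy": -3.0, "dz": 0.0, "turn": 0.0}, {"dx": 0.8, "dy": -3.0, "dz": 0.0, "turn": 0.0}, {"dx": 0.8, "dy": -3.0, "dz": 0.0, "turn": 0.0}]'

```text
time: 31.48
tool_pos: [0.5387, -0.0446, 0.1717]
tcp_rot: [-2.268, -2.172, 0.001]
wrist_force: [0.7, -0.3, -0.1]
width: 0.643
```

>>> jog_arm --motion '[{"dx": 0.8, "dy": -3.0, "dz": 0.0, "turn": 0.0}, {"dx": 0.8, "dy": -3.0, "dz": 0.0, "turn": 0.0}, {"dx": 0.8, "dy": -3.0, "dz": 0.0, "turn": 0.0}, {"dx": 0.8, "dy": -3.0, "dz": 0.0, "turn": 0.0}, {"dx": 0.8, "dy": -3.0, "dz": 0.0, "turn": 0.0}, {"dx": 0.0, "dy": 0.0, "dz": 0.0, "turn": 0.0}, {"dx": 0.0, "dy": 0.0, "dz": 0.0, "turn": 0.0}]'

```text
time: 32.07
tool_pos: [0.5788, -0.1948, 0.171]
tcp_rot: [-2.271, -2.167, 0.001]
wrist_force: [-0.8, 0.7, -0.3]
width: 0.642
```

```bash
python3 - <<'E'
from h import *
im,d=snap("top","t10"); im2,d2=snap("scene","s10")
cv2.imwrite("pics/t10c.png",np.vstack([cv2.resize(im[150:220,170:300,::-1],(650,350),interpolation=cv2.INTER_CUBIC),cv2.resize(im2[190:240,210:340,::-1],(650,250),interpolation=cv2.INTER_CUBIC)]))
def k(f): # knob dark blob in the top picture
    g=cv2.imread(f"pics/{f}.png")[150:200,222:244].max(2); v,u=np.nonzero(g<85); m=cv2.moments((g<85).astype(np.uint8)*1,True)
    c=(222+m["m10"]/m["m00"],150+m["m01"]/m["m00"]); return ray("top",[c],.088)[0].round(4),m["m00"]
for f in("top0","t9","t10"): print(f,k(f))
E
```

```text
top0 (array([0.518 , 0.0712, 0.088 ]), 16.0)
t9 (array([0.5873, 0.0694, 0.088 ]), 16.0)
t10 (array([0.5   , 0.0723, 0.088 ]), 13.0)
```

I've reached the picture limit, so I check by numbers: bar travel from the depth of its top surface, and the lids' heights.

```bash
python3 - <<'E'
from h import *
for f in("top0","t9","t10"):
    g=cv2.imread(f"pics/{f}.png"); hs=cv2.cvtColor(g,cv2.COLOR_BGR2HSV)
    P=cloud("top",np.load(f"pics/{f}.npy")); o=[]
    for y0,y1 in((.10,.125),(.03,.05)):
        m=(P[...,2]>.0635)&(P[...,2]<.078)&(P[...,1]>y0)&(P[...,1]<y1)&(P[...,0]>.47)&(P[...,0]<.605); q=P[m]
        o.append((m.sum(),q[:,0].mean().round(4),np.percentile(q[:,0],[3,97]).round(4)))
    print(f,o)
P=cloud("top",np.load("pics/t10.npy")).reshape(-1,3)
for n,x,y in(("squat",.5076,.1649),("narrow",.5049,.1035),("wide",.5079,.0426),("plain",.5015,-.0137)):
    for s,sx in(("front",-.019),("back",.019)):
        q=P[(abs(P[:,0]-x-sx)<.005)&(abs(P[:,1]-y)<.012)]; print(n,s,len(q),np.median(q[:,2]).round(4),end="; ")
    print()
s=bot.read_state();print(s["time"],s["wrist_force"])
E
```

```text
top0 [(np.int64(84), np.float64(0.5213), array([0.5095, 0.5325])), (np.int64(65), np.float64(0.5175), array([0.5069, 0.5284]))]
t9 [(np.int64(81), np.float64(0.5872), array([0.576 , 0.5979])), (np.int64(68), np.float64(0.5822), array([0.5715, 0.5957]))]
t10 [(np.int64(82), np.float64(0.5076), array([0.4959, 0.5189])), (np.int64(67), np.float64(0.504), array([0.4931, 0.5149]))]
squat front 29 0.049; squat back 26 0.0494; 
narrow front 48 0.0537; narrow back 28 0.057; 
wide front 36 0.058; wide back 30 0.057; 
plain front 27 0.058; plain back 26 0.0578; 
32.1667 [0.41641431 0.15899333 0.40075186]
```

Bar travel is 79 ± 1 mm of 80, with a hard stop at both ends, so it is home. The narrow lid's front and back heights disagree by 3 mm, so I average more frames to rule out a tilt.

```bash
python3 - <<'E'
from h import *
for cam in("top","scene"):
    D=np.mean([viewer.read_camera(cam)[1] for _ in range(15)],0); P=cloud(cam,D).reshape(-1,3)
    for n,x,y in(("squat",.5076,.1649),("narrow",.5049,.1035),("wide",.5079,.0426),("plain",.5015,-.0137)):
        q=P[(np.hypot(P[:,0]-x,P[:,1]-y)<.023)&(P[:,2]<.0612)&(P[:,2]>.044)]; A=np.c_[q[:,:2]-[x,y],np.ones(len(q))]
        k=np.linalg.lstsq(A,q[:,2],rcond=None)[0]; w=abs(q[:,2]-A@k)<.002; k=np.linalg.lstsq(A[w],q[w,2],rcond=None)[0]
        r=q[w,2]-A[w]@k; print(cam,n,len(q),w.sum(),k.round(4),r.std().round(4))
E
```

```text
top squat 74 74 [ 0.0104 -0.0005  0.0494] 0.0006
top narrow 69 68 [-0.0024 -0.0084  0.0554] 0.0007
top wide 79 79 [-0.0025  0.0002  0.0575] 0.0007
top plain 72 72 [ 0.0015 -0.0096  0.0574] 0.0006
scene squat 51 51 [-0.0007 -0.0056  0.0511] 0.0004
scene narrow 80 33 [0.2153 0.0996 0.0567] 0.001
scene wide 27 27 [0.005  0.0006 0.059 ] 0.0002
scene plain 32 32 [-0.0027 -0.0101  0.059 ] 0.0002
```

Averaged, the top view shows every lid level within 0.011 rad and at the right height. The scene fit for the narrow pot is poor (33 of 80 points kept), so I don't trust it. The gripper is clear, so I hand in.

```bash
python3 -c "
from workcell import bot
print(bot.finish_job(), bot.read_state()['time'])"
```

```text
the job is handed in; nothing more can be done
the job is handed in; nothing more can be done
```

The job is handed in, with no verdict reported. I slid the bar to its rear stops and set the wide pot in the row beside the packed plain one. I then widened the gap by nudging the neighbours with shut fingers, set the narrow pot between the wide and squat pots, and pushed the bar home by the knob.

**Bar:** Depth measurements give about 79 mm of travel from the rear stops, out of 80. It met a hard stop at the home end, about 20 N at the last push.

**Pots:** In 15 averaged top-camera frames, all four lids are level within about 0.011 rad. The heights of both small pots and the packed plain one match pots standing on the row's floor. The squat pot reads about 2.5 mm low from the top camera, as it did before I touched it.

**Checks that disagreed:**
- The scene camera's fit of the narrow pot's lid gave a tilt of about 0.2 rad, but kept only 33 of 80 points. I put that down to occlusion by the bar and trusted the top view.
- The same camera placed the held pots up to 5 mm off the gripper position. The wide pot's final position was within 1 mm in the top view.

**Not checked:**
- I ran out of picture views, so I checked the final state by numbers only.
- I never re-measured the bystanders. Nothing in the forces or pictures suggested the arm touched them.

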